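# Fit the spacer sleeve on the upright shaft under the bench magnifier

### The job

Swing the magnifier a full quarter turn or more aside so that it is clear of the upright shaft. Then take the silver sleeve off its slanted rack peg, slide it over the top of the shaft and, keeping hold of it, lower it all the way until it rests on the dark collar; only then let go. Leave the magnifier swung aside, and leave the brass sleeve and the other things on the bench where they are.

Things in the scene. Friction and masses are not known exactly. Their poses are not given: they have to be found in the camera images.
- fixture: Fixture fixed to the bench: blue base plate 220 x 140 x 25 mm (x from -70 to +150 mm). On it a dark round collar, 64 mm across, top 40 mm above the bench, from which the steel shaft rises. Origin on the shaft's axis at bench height; z up; x points from the shaft to the magnifier's post, 110 mm from the shaft axis, 18 mm thick, its black hub reaching 199 mm high.
- shaft_top (a point): Centre of the top of the upright steel shaft, 140 mm above the bench, 100 mm above the collar. The shaft is 28 mm in diameter; its top 6 mm taper to 20 mm.
- magnifier (a joint): Swing angle (rad) about the post, at x 110 mm in the fixture's frame. At 0 the arm points along the fixture's -x and the lens (74 mm across, centre 110 mm from the post axis, 181 to 195 mm above the bench) is over the shaft; growing values swing it to the fixture's -y side (counter-clockwise from above), stop at 1.75. Starts at 0 to 0.2; stiff (2 N at the pin), stays where left.
- magnifier_grip (a point): Point to grip or push on the red upright pin that stands on the magnifier's arm: pin 14 mm thick, from 193 to 240 mm above the bench; the point is on its axis at 225 mm, 60 mm from the post axis.
- rack: Wooden rack fixed to the bench, 220 mm wide along y, its sloping board carrying two steel pegs at y = +65 and -65 mm. Pegs 24 mm thick, 60 mm long, leaning 30 degrees from vertical towards the rack's +x side (roughly away from the robot), starting from the board's face 50 mm above the bench at x = 0. Origin at bench height below the middle of the board; z up.
- silver_sleeve: Silver aluminium sleeve (tube), 42 mm outer and 30.4 mm inner diameter, 90 mm long, about 0.17 kg, loose on one of the two rack pegs (either one), its lower end on the board, so that it leans 30 degrees like the peg. Its z axis runs along its bore; origin at the centre of the lower end. Both ends are alike.
- silver_sleeve_mid (a point): Centre of the silver sleeve, halfway along its bore (45 mm from either end). When seated on the collar it is 85 mm above the bench.
- brass_sleeve: Brass sleeve of the same size, about 0.4 kg, on the other rack peg; to be left there. Origin at the centre of its lower end, z along its bore.
- green_tube: Green tube standing on the bench, 42 mm in diameter, 170 mm tall; a bystander. Origin at the centre of its underside.
- screwdriver: Black-handled screwdriver, 200 mm long, lying on the bench; a bystander. Its x axis runs along it.
- seal_ring: Black rubber seal ring lying on the bench, 72 mm across, 12 mm thick; a bystander. Origin at the centre of its underside.
There are look-alikes about, which are no part of the job. Several things have the shape of the silver_sleeve; the one meant has the colours described above.

How it is judged:
By the outcome, as a careful person would: the job done as asked, in the order asked, and still so for the second after the job is handed in, with the robot touching nothing.
It also fails if it takes over 67 s, if anything falls off the work surface, if the arm or the gripper's body presses on something with over 40 N, if the wrist force passes 120 N, or if a joint passes its speed limit or range.

### The arm

A 6-joint arm with a two-finger parallel gripper is mounted at the origin on the work surface. World frame = base frame: x ahead of the robot, y to its left, z up, the work surface at z = 0. Lengths are in m, angles in degrees, forces in N, time in s.
With the tool pointing down it reaches from about 0.3 to 0.75 m from the base axis. Payload 8.5 kg.
Tool frame: the origin (TCP) lies midway between the tips of the shut fingers; the grasp point (between the pads) lies grasp_offset behind it (grasp_offset is the distance from the TCP to the grasp point, in m); z points along the fingers, y is the line along which they close (so a half turn about z gives the same grasp; the last joint's range is limited). The gripper opens to 85 mm and grips with 20 to 120 N. Pads are 22 mm wide; open, the fingers measure 114 mm over their backs; the gripper's body (76 mm by 85 mm) begins 54 mm behind the grasp point. The pads swing forward as they close: fully open they stand 13 mm farther back than shut.
Start: joints at [-78.742, 21.807, 74.336, -0, 83.858, -12.336], TCP at [0.22, -0.504, 0.206] pointing down, gripper open.
Joint ranges: [-178.18, 178.18], [-50.72, 133.34], [12.68, 142.11], [-81.47, 261.47], [9.98, 163.14], [-165.26, 165.26]. Speed limits (degrees/s): [136.94, 136.94, 180, 180, 180, 180].

### API

Orientations are given as a 3x3 rotation matrix whose columns are the frame's x, y, z axes.
In Python, from rig import observe, get_image, camera_params, close_job, grasp_offset gives the robot as it stands.
- The arm moves only by the shell command python3 -m handwheel 'ROWS' [OPENING] [FORCE]. ROWS is JSON, a list of rows, each a list of 2 entries, a list of its own where there are three numbers: the shift along the tool's x, y, z as a fraction of full scale, then the turn, a rotation vector about the tool's x, y, z as a fraction of full scale. In form: [[[dx, dy, dz], [ax, ay, az]], ...]. A call has 1 to 10 rows; each row is the pose to reach, as a shift and turn from the pose commanded when the call began, along the tool's axes at that moment, turning the shorter way round; what a row does not reach only later rows make up. Full scale, the value 1, is 0.5 m for a shift and pi rad for a turn. A row lasts 1/10 s, in which the tool goes at most 50 mm and 8.59 degrees, less where a joint would pass 70% of its speed; a pose out of reach is approached as far as the arm can. A call with a number of a shift or a turn outside -1 to 1 is refused whole. A call with a gripper value outside its range is refused whole. OPENING is the opening, from 0 (shut) to 1 (fully open), set as the call begins (- or left out, the last holds). The fingers move at their own pace and stop on an object; FORCE is the grip in N (left out, the last holds). Time passes only in rows, so rows that repeat a pose let the fingers close. It gives the time, the measured TCP pose, the force, the opening and the grip force at its end, in the units of the state.
- observe(): the state, without advancing time (a new reading comes with each control period).
- get_image(name): name is "scene" or "top"; returns (picture, depth): 384x512x3 uint8, red, green, blue; 384x512 float32, m along the optical axis (not along the pixel's ray), 0 where there is no reading.
- camera_params(name): a dict with "K" (3x3 intrinsics, pixels), "R" (3x3) and "t" (3): a world point X has camera coordinates R X + t. Camera axes: x right, y down, z forward; pixel columns grow to the right and rows downward; lengths in m; the calibration is good to about 2 mm. A picture is of the moment at which its call begins. camera_params takes no time and is no camera call.
- close_job(): hands the job in; it is judged then, once.
The state is a dict: "time_s": time; "q": joint angles; "qvel": joint speeds; "joint_efforts": joint torques, N m; "position": TCP position; "tool_rot": TCP orientation; "ft_force": force on the tool from outside, world axes, zero at the start; "wrist_torque": the same for the moment, N m; "grip_width": finger opening in m; "gripper_force": force on a finger pad.
Only numpy, scipy, OpenCV 4.12 (cv2) and the standard library are available. Lean on these libraries where they do the work, as an engineer would, in place of code of your own. Each camera call takes 0.05 s, during which the arm holds its last target. There are 200 camera calls.

## Working session

There is one attempt and no reset: what is moved stays moved. The work goes in short steps, Python scripts to look and compute and a shell command to move; the robot and the scene stay as the last step left them, time stands still between calls to the robot, and variables do not carry over. Pictures are saved under pics/ and viewed, at most 10 in all, crops included, and the job is handed in when it is done.

```bash
mkdir -p pics; ls; python3 - <<'E'
from rig import *
import cv2,numpy as np
print(grasp_offset if not callable(grasp_offset) else grasp_offset())
for n in("scene","top"):
    im,d=get_image(n); cv2.imwrite(f"pics/{n}0.png",im[:,:,::-1]); np.savez(f"{n}0.npz",im=im,d=d); p=camera_params(n); print(n,p)
s=observe(); print(s)
E
```

```text
pics
0.0187
scene {'K': array([[367.0881417 ,   0.        , 247.01087394],
       [  0.        , 367.0881417 , 198.24349917],
       [  0.        ,   0.        ,   1.        ]]), 'R': array([[-0.62843774,  0.77772349,  0.01456609],
       [ 0.63687637,  0.52519741, -0.5644078 ],
       [-0.44660328, -0.34541836, -0.82536759]]), 't': array([ 0.33343078, -0.28145614,  1.31749838])}
top {'K': array([[424.02893457,   0.        , 253.95161236],
       [  0.        , 424.02893457, 187.69906584],
       [  0.        ,   0.        ,   1.        ]]), 'R': array([[-0.02080043, -0.99966428,  0.01544906],
       [-0.98261027,  0.01758893, -0.18484506],
       [ 0.18451127, -0.01902526, -0.98264624]]), 't': array([0.02080884, 0.56981816, 1.15195827])}
{'time_s': 0.1, 'q': array([-7.87445182e+01,  2.18387653e+01,  7.43803450e+01, -1.61755996e-03,
        8.38588995e+01, -1.23354399e+01]), 'qvel': array([-0.0664001 , -0.10336543, -0.15102328, -0.05261886,  0.06321555,
        0.00360076]), 'joint_efforts': array([ 3.53717995e-03, -4.49221766e+01, -2.31655401e+01, -1.61091161e-04,
        3.69878500e-03,  1.86187424e-05]), 'position': array([ 0.22004456, -0.50373091,  0.20565861]), 'tool_rot': array([[ 9.16424974e-01,  4.00206422e-01, -2.93278497e-04],
       [ 4.00206443e-01, -9.16424047e-01,  1.32986213e-03],
       [ 2.63451896e-04, -1.33609081e-03, -9.99999073e-01]]), 'ft_force': array([ 0.75547134,  0.60702513, -0.55800272]), 'wrist_torque': array([-0.01280677, -0.01670158, -0.02157011]), 'gripper_force': 0.0, 'grip_width': 0.08543811852306726}
```

View pics/scene0.png

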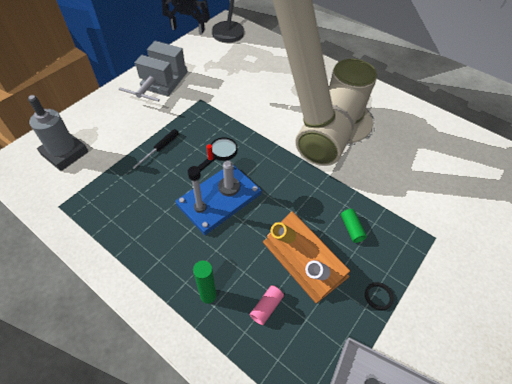

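View pics/top0.png

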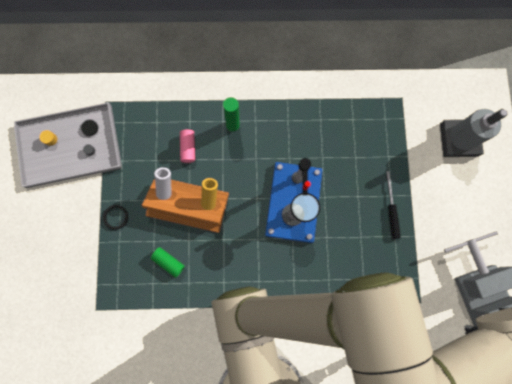

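Scene shows the blue fixture with the lens over the shaft, with the red pin at scene (210,152) / top (308,185). The silver sleeve is at scene (317,271) / top (163,183) and the brass one at top (209,190). Now measuring.

```bash
cat > h.py <<'E'
import numpy as np, cv2
from rig import *
def pts(n,im,d):
    p=camera_params(n);K=p["K"];v,u=np.mgrid[:384,:512]
    c=np.stack([(u-K[0,2])/K[0,0]*d,(v-K[1,2])/K[1,1]*d,d],-1)
    return (c-p["t"])@p["R"]      # R^T (c-t)
def ray(n,u,v,z):
    p=camera_params(n);C=-p["R"].T@p["t"];r=p["R"].T@np.linalg.solve(p["K"],[u,v,1.])
    return C+r*(z-C[2])/r[2]
def tri(a,b):   # a,b: (name,u,v)
    A=np.zeros((3,3));B=np.zeros(3)
    for n,u,v in(a,b):
        p=camera_params(n);C=-p["R"].T@p["t"];r=p["R"].T@np.linalg.solve(p["K"],[u,v,1.]);r/=np.linalg.norm(r)
        M=np.eye(3)-np.outer(r,r);A+=M;B+=M@C
    return np.linalg.solve(A,B)
E
python3 - <<'E'
from h import *
np.set_printoptions(precision=4,suppress=True)
for n in("top","scene"):
    f=np.load(n+"0.npz");im,d=f["im"],f["d"];P=pts(n,im,d);H=cv2.cvtColor(im,cv2.COLOR_RGB2HSV);h,s,v=H[...,0],H[...,1],H[...,2]
    W=(P[...,0]>.25)&(P[...,0]<.8)&(abs(P[...,1])<.45)&(d>0)
    print(n)
    m=W&(h>100)&(h<125)&(s>150)&(abs(P[...,2]-.025)<.006)
    q=P[m];r=cv2.minAreaRect(q[:,:2].astype(np.float32)*1000);print("plate",m.sum(),np.median(q[:,2]),r,cv2.boxPoints(r).tolist())
    m=W&((h<6)|(h>174))&(s>190)&(P[...,2]>.17);q=P[m];vv,uu=np.nonzero(m);print("pin",m.sum(),q.mean(0),q.min(0),q.max(0),uu.mean(),vv.mean())
    m=W&(h>5)&(h<16)&(s>150)&(P[...,2]<.12)&(P[...,2]>.01);q=P[m];r=cv2.minAreaRect(q[:,:2].astype(np.float32)*1000);print("rack",m.sum(),r,q[:,2].max(),q[:,2].min())
    # sleeves: above board
    m=W&(P[...,2]>.075)&(P[...,2]<.14)&(P[...,1]>.03)
    k,l,st,c=cv2.connectedComponentsWithStats(m.astype(np.uint8))
    for i in range(1,k):
        if st[i,4]>40:
            q=P[l==i];t=q[q[:,2]>.1];print("cmp",st[i],q.mean(0),q[:,2].max(),np.median(im[l==i],axis=0), "top",t.mean(0) if len(t) else 0, t.min(0) if len(t) else 0,t.max(0) if len(t) else 0)
    m=W&(P[...,2]>.12)&(P[...,2]<.145)&(P[...,1]<.03);q=P[m];print("shaft?",m.sum(),np.median(q,0))
    m=W&(v<50)&(P[...,2]>.19);q=P[m];print("hub",m.sum(),q.mean(0),q[:,2].max())
E
python3 -c "
import cv2
for n,(x,y,w,h) in dict(top=(130,150,210,110),scene=(160,120,210,190)).items():
    i=cv2.imread(f'pics/{n}0.png')[y:y+h,x:x+w];f=3 if h>150 else 3.8;cv2.imwrite(f'pics/{n}0c.png',cv2.resize(i,None,fx=f,fy=f,interpolation=2))"
```

```text
top
plate 2136 0.02454520601226927 ((534.4827880859375, -105.26111602783203), (139.05062866210938, 219.90745544433594), 80.5887680053711) [[414.6402893066406, -155.87106323242188], [631.5878295898438, -191.8302001953125], [654.3253173828125, -54.65116882324219], [437.37774658203125, -18.692031860351562]]
pin 34 [ 0.5415 -0.1129  0.2318] [ 0.5369 -0.1185  0.1977] [ 0.5498 -0.1078  0.2442] 306.0 184.73529411764707
rack 2053 ((533.7706298828125, 206.1940460205078), (218.30198669433594, 116.86595916748047), 75.58644104003906) 0.11418273880307667 0.010002956044394912
cmp [224 109  15  15 118] [0.7612 0.0697 0.1085] 0.13975394829953644 [19. 67. 34.] top [0.7609 0.0695 0.1201] [0.7542 0.0505 0.1001] [0.7776 0.0901 0.1398]
cmp [154 167  17  29 391] [0.5829 0.2596 0.109 ] 0.13882131214986124 [136. 132. 135.] top [0.5902 0.2586 0.1182] [0.5622 0.2371 0.1001] [0.6196 0.2799 0.1388]
cmp [201 178  16  29 384] [0.5518 0.1344 0.1087] 0.1393278358839312 [140.5 107.   42. ] top [0.5585 0.1333 0.1177] [0.5317 0.1121 0.1   ] [0.5872 0.1545 0.1393]
shaft? 28 [ 0.3003 -0.0121  0.1378]
hub 165 [ 0.5741 -0
[... 624 characters left out ...]
  20 402] [0.2871 0.079  0.1142] 0.13999743425426914 [72. 74. 49.] top [0.2882 0.0796 0.1214] [0.2654 0.0301 0.1004] [0.3037 0.1265 0.14  ]
cmp [271 222  24  20 325] [0.5606 0.1367 0.1099] 0.1373697973109351 [118.  95.  41.] top [0.5646 0.1343 0.1183] [0.535  0.1109 0.1003] [0.5882 0.1549 0.1374]
cmp [306 261  23  19 326] [0.5921 0.2611 0.1112] 0.1384183641380297 [122. 122. 128.] top [0.5955 0.2596 0.1188] [0.5659 0.2373 0.1   ] [0.6201 0.2809 0.1384]
cmp [196 275  19  19 181] [0.7868 0.0845 0.109 ] 0.1397489776815119 [19. 82. 40.] top [0.787  0.0846 0.1204] [0.7646 0.0631 0.1002] [0.7985 0.093  0.1397]
shaft? 200 [ 0.4962 -0.0897  0.1347]
hub 288 [ 0.5603 -0.1104  0.1954] 0.2020952918973597
```

View pics/top0c.png

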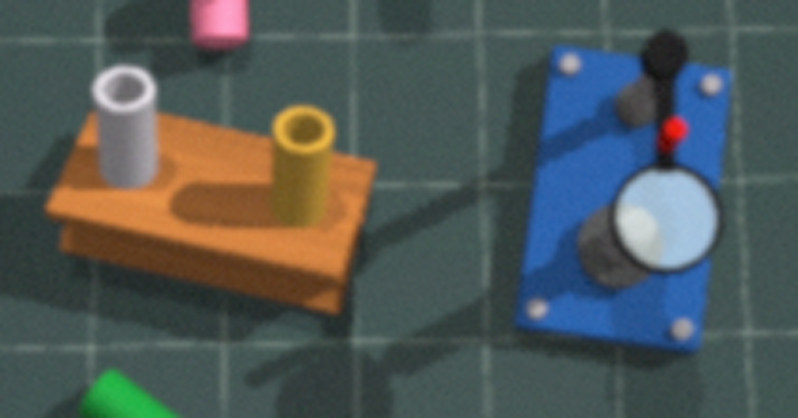

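View pics/scene0c.png

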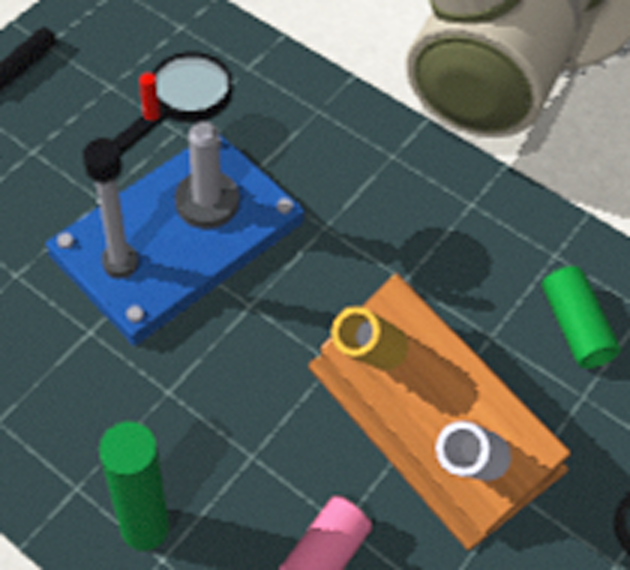

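The silver sleeve's rim is at scene (314.7,269.7) / top (162.9,173.4), and the post stands at the far end of the plate. Next: refine these points and work out the first move, to the pin.

```bash
cat >> h.py <<'E'
from scipy.spatial.transform import Rotation as Ro
np.set_printoptions(precision=4,suppress=True)
def Rdown(yaw):  # tool down, tool x at yaw deg
    c,s=np.cos(np.radians(yaw)),np.sin(np.radians(yaw));return np.array([[c,s,0],[s,-c,0],[0,0,-1.]])
def row(p,R,ref=None):
    s=observe();p0,R0=(s["position"],s["tool_rot"]) if ref is None else ref
    d=R0.T@(np.array(p)-p0)/.5;a=Ro.from_matrix(R0.T@R).as_rotvec()/np.pi
    return [[round(float(x),4) for x in d],[round(float(x),4) for x in a]]
E
python3 - <<'E'
from h import *
print("silver top",tri(("top",162.9,173.4),("scene",314.7,269.7)),ray("top",162.9,173.4,.128),ray("scene",314.7,269.7,.128))
print("brass top",tri(("top",130+302/3.8,150+130/3.8),("scene",160+357/3,120+331/3)))
print("pin top",tri(("top",130+675/3.8,150+132/3.8-0.5),("scene",160+148/3,120+77/3)),ray("top",130+675/3.8,150+132/3.8,.236),ray("scene",209.6,152.2,.217))
print("hub top",tri(("top",130+665/3.8,150+55/3.8),("scene",160+101/3,120+157/3)),ray("scene",160+101/3,120+155/3,.199))
print("shaft top",ray("scene",160+204/3,120+132/3,.14))
a=np.radians(-9.5);ux=np.array([np.cos(a),np.sin(a)]);c=np.array([.535,-.1044]);print(c-.04*ux,c+.07*ux)
print(row([.545,-.112,.28],Rdown(-3)))
E
```

```text
silver top [0.6003 0.2563 0.1207] [0.5992 0.2535 0.128 ] [0.603  0.2585 0.128 ]
brass top [0.5685 0.1304 0.1222]
pin top [ 0.5418 -0.1163  0.2377] [ 0.5407 -0.1162  0.236 ] [ 0.5449 -0.1149  0.217 ]
hub top [ 0.603  -0.1193  0.1875] [ 0.6074 -0.1138  0.199 ]
shaft top [ 0.4975 -0.0968  0.14  ]
[ 0.4955 -0.0978] [ 0.604 -0.116]
[[0.9092, -0.4581, -0.1478], [-0.0004, 0.0, 0.1477]]
```

```bash
python3 -m handwheel '[[[0,0,-0.15],[0,0,0]],[[0.3,-0.15,-0.15],[0,0,0.05]],[[0.6,-0.3,-0.15],[0,0,0.1]],[[0.9,-0.456,-0.15],[0,0,0.148]],[[0.907,-0.456,-0.15],[0,0,0.148]],[[0.907,-0.456,-0.15],[0,0,0.148]],[[0.907,-0.456,-0.15],[0,0,0.148]],[[0.907,-0.456,-0.15],[0,0,0.148]],[[0.907,-0.456,-0.15],[0,0,0.148]],[[0.907,-0.456,-0.15],[0,0,0.148]]]' 1 20
python3 -m handwheel '[[[0,0,0],[0,0,0]],[[0,0,0],[0,0,0]],[[0,0,0],[0,0,0]],[[0,0,0],[0,0,0]]]'
python3 - <<'E'
from h import *
s=observe();print(s["position"],s["q"],s["qvel"],s["ft_force"]);print(row([.544,-.114,.208],Rdown(-3)))
E
```

```text
time_s: 1.1
position: [0.503, -0.1627, 0.2787]
tool_rot: [[0.999, -0.053, -0.0], [-0.053, -0.999, 0.0], [-0.0, -0.0, -1.0]]
ft_force: [-0.1, -0.3, 0.5]
grip_width: 0.0855
gripper_force: 0.0
time_s: 1.5
position: [0.5014, -0.1658, 0.2787]
tool_rot: [[0.998, -0.055, -0.0], [-0.055, -0.998, 0.0], [-0.0, 0.0, -1.0]]
ft_force: [0.2, -0.4, 0.3]
grip_width: 0.0853
gripper_force: 0.0
[ 0.5014 -0.1658  0.2787] [-31.1439  17.1832  69.395   -0.0103  93.4404  62.0204] [ 0.0134 -0.1738 -0.0622  0.0123  0.0405  0.0866] [ 0.2496 -0.4059  0.251 ]
[[0.0793, -0.1081, 0.1415], [0.0, 0.0001, -0.0009]]
```

```bash
python3 -m handwheel '[[[0.079,-0.108,0],[0,0,0]],[[0.079,-0.108,0],[0,0,0]],[[0.079,-0.108,0.05],[0,0,0]],[[0.079,-0.108,0.1],[0,0,0]],[[0.079,-0.108,0.138],[0,0,0]],[[0.079,-0.108,0.138],[0,0,0]],[[0.079,-0.108,0.138],[0,0,0]]]'
python3 -m handwheel '[[[0,0,0],[0,0,0]],[[0,0,0],[0,0,0]],[[0,0,0],[0,0,0]],[[0,0,0],[0,0,0]],[[0,0,0],[0,0,0]],[[0,0,0],[0,0,0]],[[0,0,0],[0,0,0]],[[0,0,0],[0,0,0]]]' 0 20
python3 - <<'E'
from h import *
im,d=get_image("scene");cv2.imwrite("pics/s1.png",cv2.resize(im[100:260,130:330,::-1],None,fx=3.5,fy=3.5))
# arc rows: rotate about post
s=observe();p0,R0=s["position"],s["tool_rot"];post=np.array([.604,-.1165,p0[2]])
print(p0, np.linalg.norm(p0-post),np.degrees(np.arctan2(*(p0-post)[1::-1])),s["grip_width"],s["ft_force"])
for k in range(8,100,8):
    Z=Ro.from_euler("z",k,degrees=True).as_matrix();print(k,row(post+Z@(p0-post),Z@R0,(p0,R0)))
E
```

```text
time_s: 2.2
position: [0.5444, -0.1137, 0.2105]
tool_rot: [[0.999, -0.055, 0.0], [-0.055, -0.999, -0.0], [0.0, 0.0, -1.0]]
ft_force: [0.3, -0.2, 0.6]
grip_width: 0.0854
gripper_force: 0.0
time_s: 3.0
position: [0.5444, -0.1131, 0.2102]
tool_rot: [[0.999, -0.053, 0.0], [-0.053, -0.999, -0.001], [0.0, 0.001, -1.0]]
ft_force: [-1.1, -2.0, 3.3]
grip_width: 0.0119
gripper_force: 19.6
[ 0.5444 -0.1131  0.2102] 0.05966079954153111 176.70049350476344 0.012138830398072158 [-2.3605 -2.6067  4.4134]
8 [[0.0011, 0.0166, 0.0], [0.0, 0.0, -0.0444]]
16 [[0.0045, 0.0329, 0.0], [0.0, 0.0001, -0.0889]]
24 [[0.0101, 0.0486, 0.0], [0.0001, 0.0001, -0.1333]]
32 [[0.0179, 0.0633, 0.0], [0.0001, 0.0001, -0.1778]]
40 [[0.0276, 0.0768, 0.0001], [0.0001, 0.0001, -0.2222]]
48 [[0.0391, 0.0888, 0.0001], [0.0001, 0.0002, -0.2667]]
56 [[0.0522, 0.0991, 0.0001], [0.0001, 0.0002, -0.3111]]
64 [[0.0666, 0.1075, 0.0001], [0.0001, 0.0002, -0.3556]]
72 [[0.082, 0.1138, 0.0001], [0.0002, 0.0002, -0.4]]
80 [[0.0981, 0.1179, 0.0001], [0.0002, 0.0003, -0.4444]]
88 [[0.1146, 0.1197, 0.0001], [0.0002, 0.0003, -0.4889]]
96 [[0.1313, 0.1192, 0.0001], [0.0002, 0.0003, -0.5333]]
```

View pics/s1.png

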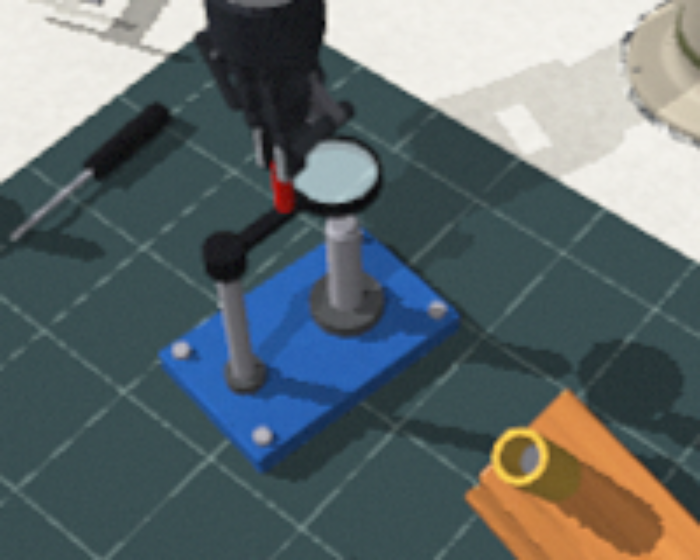

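The fingers hold the red pin (crop ~(285,185)). Now the arc, about 92°.

```bash
python3 -m handwheel '[[[0.0011,0.0166,0],[0,0,-0.0444]],[[0.0045,0.0329,0],[0,0,-0.0889]],[[0.0101,0.0486,0],[0,0,-0.1333]],[[0.0179,0.0633,0],[0,0,-0.1778]],[[0.0276,0.0768,0],[0,0,-0.2222]],[[0.0391,0.0888,0],[0,0,-0.2667]],[[0.0522,0.0991,0],[0,0,-0.3111]],[[0.0522,0.0991,0],[0,0,-0.3111]],[[0.0522,0.0991,0],[0,0,-0.3111]]]'
python3 - <<'E'
from h import *
s=observe();p0,R0=s["position"],s["tool_rot"];post=np.array([.604,-.1165,p0[2]])
print(p0, s["q"],s["grip_width"],s["ft_force"])
for k in (8,16,24,32,36,40):
    Z=Ro.from_euler("z",k,degrees=True).as_matrix();print(k,row(post+Z@(p0-post),Z@R0,(p0,R0)))
E
```

```text
time_s: 3.95
position: [0.5673, -0.1659, 0.2102]
tool_rot: [[0.604, 0.797, -0.001], [0.797, -0.604, -0.004], [-0.004, 0.002, -1.0]]
ft_force: [-5.7, -10.6, 4.6]
grip_width: 0.0116
gripper_force: 19.7
[ 0.5673 -0.1659  0.2102] [-27.6558  25.8439  67.0699  -0.2234  87.0352   9.4845] 0.011574090745338494 [ -5.6858 -10.6129   4.6115]
8 [[0.0014, 0.0171, 0.0], [-0.0002, 0.0001, -0.0444]]
16 [[0.0051, 0.0339, 0.0], [-0.0003, 0.0001, -0.0889]]
24 [[0.0111, 0.0499, 0.0], [-0.0005, 0.0002, -0.1333]]
32 [[0.0193, 0.065, 0.0], [-0.0007, 0.0003, -0.1778]]
36 [[0.0242, 0.0721, 0.0], [-0.0007, 0.0003, -0.2]]
40 [[0.0295, 0.0788, 0.0], [-0.0008, 0.0003, -0.2222]]
```

```bash
python3 -m handwheel '[[[0.0014,0.0171,0],[0,0,-0.0444]],[[0.0051,0.0339,0],[0,0,-0.0889]],[[0.0111,0.0499,0],[0,0,-0.1333]],[[0.0193,0.065,0],[0,0,-0.1778]],[[0.0242,0.0721,0],[0,0,-0.2]],[[0.0242,0.0721,0],[0,0,-0.2]],[[0.0242,0.0721,0],[0,0,-0.2]]]'
python3 -m handwheel '[[[0,0,0],[0,0,0]],[[0,0,0],[0,0,0]],[[0,0,0],[0,0,0]],[[0,0,0],[0,0,0]],[[0,0,0],[0,0,0]],[[0,0,-0.05],[0,0,0]],[[0,0,-0.15],[0,0,0]],[[0,0,-0.25],[0,0,0]],[[0,0,-0.25],[0,0,0]]]' 1
python3 - <<'E'
from h import *
s=observe();print(s["position"],s["q"])
f=get_image("top");g=get_image("scene");np.savez("top2.npz",im=f[0],d=f[1]);np.savez("scene2.npz",im=g[0],d=g[1])
a=cv2.resize(f[0][140:260,130:350,::-1],None,fx=3.6,fy=3.6)[:,:790];cv2.imwrite("pics/t2.png",a)
cv2.imwrite("pics/s2.png",cv2.resize(g[0][130:310,160:360,::-1],None,fx=3,fy=3))
E
```

```text
time_s: 4.65
position: [0.6044, -0.1788, 0.2102]
tool_rot: [[0.02, 1.0, 0.002], [1.0, -0.02, -0.005], [-0.005, 0.002, -1.0]]
ft_force: [-0.4, -12.4, 2.1]
grip_width: 0.0118
gripper_force: 19.7
time_s: 5.55
position: [0.605, -0.1761, 0.3426]
tool_rot: [[0.018, 1.0, 0.012], [1.0, -0.018, -0.006], [-0.006, 0.012, -1.0]]
ft_force: [1.4, 1.0, -0.3]
grip_width: 0.0856
gripper_force: 0.0
[ 0.605  -0.1761  0.3426] [-26.9759  27.7588  42.7831   0.0092 108.6797 -25.9434]
```

View pics/s2.png

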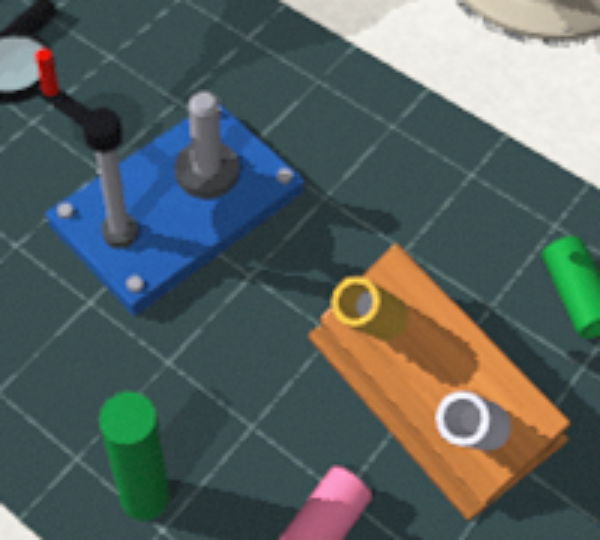

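Magnifier is aside; its pin is at crop (46,72), clear of the shaft at crop (205,103). Now work out the pre-grasp pose for the silver sleeve.

```bash
cat >> h.py <<'E'
def sl(yaw=-13.9,tilt=30):
    a,t=np.radians(yaw),np.radians(tilt)
    ax=np.array([np.sin(t)*np.cos(a),np.sin(t)*np.sin(a),np.cos(t)]);y=np.array([-np.sin(a),np.cos(a),0]);z=-ax
    return ax,np.column_stack([np.cross(y,z),y,z])
G=np.array([.589,.2595,.1063])
E
python3 - <<'E'
from h import *
ax,R=sl();T=G-.0187*ax;print(T,T+.1*ax)
print(row(T+.1*ax+[0,0,.08],R)); print(row(T+.1*ax,R))
E
```

```text
[0.5799 0.2617 0.0901] [0.6285 0.2497 0.1767]
[[0.8517, 0.0331, 0.1572], [0.1123, 0.1411, -0.418]]
[[0.8518, 0.0329, 0.3172], [0.1123, 0.1411, -0.418]]
```

```bash
python3 -m handwheel '[[[0.1,0,0],[0,0,0]],[[0.85,0.033,0.157],[0.112,0.141,-0.418]],[[0.85,0.033,0.157],[0.112,0.141,-0.418]],[[0.85,0.033,0.157],[0.112,0.141,-0.418]],[[0.85,0.033,0.157],[0.112,0.141,-0.418]],[[0.85,0.033,0.157],[0.112,0.141,-0.418]],[[0.85,0.033,0.157],[0.112,0.141,-0.418]],[[0.85,0.033,0.157],[0.112,0.141,-0.418]],[[0.85,0.033,0.157],[0.112,0.141,-0.418]],[[0.85,0.033,0.157],[0.112,0.141,-0.418]]]' 1
python3 - <<'E'
from h import *
ax,R=sl();T=G-.0187*ax
print(observe()["q"],row(T+.1*ax+[0,0,.08],R)); print(row(T+.1*ax,R))
E
```

```text
time_s: 6.65
position: [0.6267, 0.2532, 0.2528]
tool_rot: [[-0.831, 0.301, -0.468], [0.272, 0.953, 0.131], [0.486, -0.018, -0.874]]
ft_force: [-0.1, 0.4, 0.7]
grip_width: 0.0854
gripper_force: 0.0
[  7.3344  50.7661  18.1746  16.1574 137.0269 -55.5504] [[-0.0009, -0.0057, -0.0094], [0.0048, 0.005, -0.0204]]
[[-0.0786, -0.0028, 0.1304], [0.0048, 0.005, -0.0204]]
```

```bash
python3 -m handwheel '[[[-0.02,-0.003,0.03],[0.0048,0.005,-0.02]],[[-0.05,-0.003,0.08],[0.0048,0.005,-0.02]],[[-0.0786,-0.003,0.13],[0.0048,0.005,-0.02]],[[-0.0786,-0.003,0.13],[0.0048,0.005,-0.02]],[[-0.0786,-0.003,0.13],[0.0048,0.005,-0.02]],[[-0.0786,-0.003,0.13],[0.0048,0.005,-0.02]]]'
python3 - <<'E'
from h import *
ax,R=sl();T=G-.0187*ax
print(observe()["q"],row(T,R),row(T+.1*ax,R))
f=get_image("top");g=get_image("scene")
for n,(im,d) in(("top",f),("scene",g)):
    P=pts(n,im,d);m=(P[...,2]>.132)&(P[...,2]<.15)&(abs(P[...,0]-.497)<.03)&(abs(P[...,1]+.097)<.03)
    v,u=np.nonzero(m);print(n,m.sum(),P[m].mean(0),P[m].min(0),P[m].max(0),ray(n,u.mean(),v.mean(),.139))
    m=(P[...,2]>.195)&(abs(P[...,0]-.605)<.04)&(P[...,1]<-.15)&(P[...,1]>-.2);print("pin",m.sum(),P[m].mean(0))
t=cv2.resize(f[0][150:260,130:340,::-1],None,fx=3.8,fy=3.8);cv2.imwrite("pics/t3.png",t)
E
```

```text
time_s: 7.25
position: [0.6308, 0.2452, 0.182]
tool_rot: [[-0.843, 0.252, -0.475], [0.219, 0.968, 0.124], [0.491, 0.0, -0.871]]
ft_force: [-0.7, -0.5, -0.1]
grip_width: 0.0852
gripper_force: 0.0
[  6.843   51.5912  27.6329  13.1402 127.7315 -63.0123] [[0.0027, 0.0063, 0.2126], [0.002, 0.0032, -0.0032]] [[0.0007, 0.0075, 0.0127], [0.002, 0.0032, -0.0032]]
top 84 [ 0.4949 -0.0977  0.1382] [ 0.4824 -0.1108  0.1323] [ 0.507  -0.0845  0.1445] [ 0.4948 -0.0976  0.139 ]
pin 70 [ 0.6013 -0.1775  0.219 ]
scene 68 [ 0.4984 -0.0957  0.1383] [ 0.4847 -0.109   0.1321] [ 0.5099 -0.0838  0.144 ] [ 0.4988 -0.0953  0.139 ]
pin 96 [ 0.6078 -0.1753  0.2181]
```

View pics/t3.png

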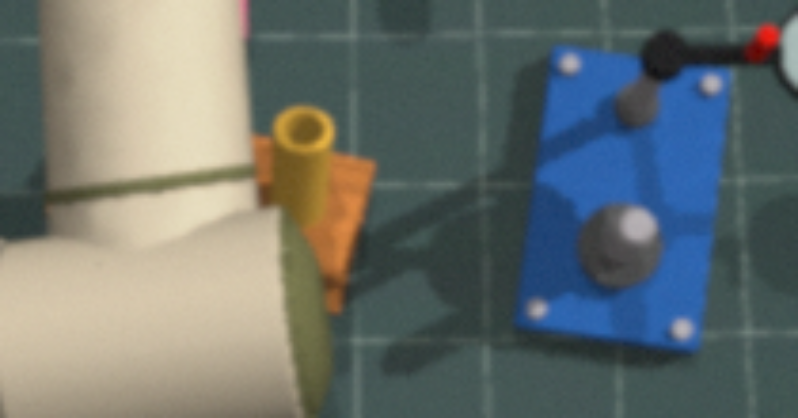

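Picture: arm above the silver sleeve, shaft top free at crop (637,225), magnifier aside. Shaft averages to (0.4965, -0.097). Descend along the sleeve.

```bash
python3 -m handwheel '[[[0.002,0.007,0.0],[0.002,0.003,-0.003]],[[0.002,0.007,0.0],[0.002,0.003,-0.003]],[[0.002,0.0065,0.03],[0.002,0.003,-0.003]],[[0.002,0.0065,0.06],[0.002,0.003,-0.003]],[[0.002,0.0065,0.09],[0.002,0.003,-0.003]],[[0.002,0.0065,0.12],[0.002,0.003,-0.003]],[[0.002,0.0065,0.12],[0.002,0.003,-0.003]],[[0.002,0.0065,0.12],[0.002,0.003,-0.003]]]'
python3 - <<'E'
from h import *
ax,R=sl();T=G-.0187*ax
print(observe()["q"],row(T,R))
E
```

```text
time_s: 8.15
position: [0.6021, 0.256, 0.1293]
tool_rot: [[-0.84, 0.241, -0.486], [0.209, 0.971, 0.12], [0.501, -0.001, -0.865]]
ft_force: [-0.7, -0.5, 0.7]
grip_width: 0.0855
gripper_force: 0.0
[  7.9702  50.0669  39.5954  12.1586 118.0502 -65.007 ] [[0.0004, 0.0006, 0.0909], [-0.0002, -0.0003, -0.0003]]
```

```bash
python3 -m handwheel '[[[0,0,0.03],[0,0,0]],[[0,0,0.06],[0,0,0]],[[0,0,0.09],[0,0,0]],[[0,0,0.09],[0,0,0]],[[0,0,0.09],[0,0,0]],[[0,0,0.09],[0,0,0]]]'
python3 -m handwheel '[[[0,0,0],[0,0,0]],[[0,0,0],[0,0,0]],[[0,0,0],[0,0,0]],[[0,0,0],[0,0,0]],[[0,0,0],[0,0,0]],[[0,0,0],[0,0,0]],[[0,0,0],[0,0,0]]]' 0 40
```

```text
time_s: 8.75
position: [0.5809, 0.2612, 0.0909]
tool_rot: [[-0.841, 0.241, -0.485], [0.209, 0.971, 0.12], [0.499, -0.0, -0.866]]
ft_force: [-0.1, -0.5, 0.1]
grip_width: 0.0856
gripper_force: 0.0
time_s: 9.45
position: [0.5803, 0.2612, 0.0903]
tool_rot: [[-0.84, 0.241, -0.486], [0.209, 0.971, 0.12], [0.5, -0.001, -0.866]]
ft_force: [2.3, -2.0, 5.1]
grip_width: 0.0411
gripper_force: 40.7
```

```bash
python3 -m handwheel '[[[0,0,-0.02],[0,0,0]],[[0,0,-0.05],[0,0,0]],[[0,0,-0.09],[0,0,0]],[[0,0,-0.13],[0,0,0]],[[0,0,-0.17],[0,0,0]],[[0,0,-0.21],[0,0,0]],[[0,0,-0.21],[0,0,0]],[[0,0,-0.21],[0,0,0]]]'
python3 - <<'E'
from h import *
s=observe();print(s["q"],s["qvel"])
S=np.array([.4965,-.097,0]);R=Rdown(166.1)
for z in(.30,.26):print(row(S+[0,0,z],R))
f=get_image("top");g=get_image("scene")
a=f[0][110:250,110:350,::-1];b=g[0][130:330,200:400,::-1]
cv2.imwrite("pics/p4.png",np.hstack([cv2.resize(a,(480,280)),cv2.resize(b,(280,280))]))
E
```

```text
time_s: 10.25
position: [0.6309, 0.2488, 0.1797]
tool_rot: [[-0.839, 0.241, -0.488], [0.209, 0.971, 0.119], [0.502, -0.002, -0.865]]
ft_force: [-0.6, 0.1, -1.7]
grip_width: 0.0411
gripper_force: 40.7
[  7.1612  52.3863  26.5544  13.2993 128.7741 -63.0868] [ 0.2739  0.2415  2.0608 -0.0888 -0.2056 -0.023 ]
[[0.2017, -0.7363, -0.1595], [-0.0005, -0.1675, -0.0003]]
[[0.1615, -0.7362, -0.0904], [-0.0005, -0.1675, -0.0003]]
```

View pics/p4.png

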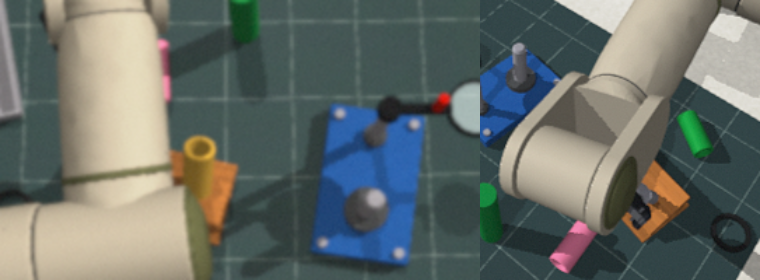

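Silver peg side is under the arm, brass still on its peg; sleeve held (41 mm). Carry above the shaft and stand it upright.

```bash
python3 -m handwheel '[[[0.05,0,-0.08],[0,0,0]],[[0.1,0,-0.16],[0,-0.04,0]],[[0.13,-0.1,-0.16],[0,-0.06,0]],[[0.15,-0.19,-0.16],[0,-0.1,0]],[[0.17,-0.28,-0.16],[0,-0.13,0]],[[0.18,-0.37,-0.16],[0,-0.1675,0]],[[0.19,-0.46,-0.16],[0,-0.1675,0]],[[0.2017,-0.55,-0.16],[0,-0.1675,0]],[[0.2017,-0.64,-0.16],[0,-0.1675,0]],[[0.2017,-0.736,-0.16],[0,-0.1675,0]]]'
python3 -m handwheel '[[[0,0,0],[0,0,0]],[[0,0,0],[0,0,0]],[[0,0,0],[0,0,0]]]'
python3 - <<'E'
from h import *
s=observe();print(s["q"],s["qvel"],s["ft_force"])
S=np.array([.4965,-.097,0]);R=Rdown(166.1)
print(row(S+[0,0,.225],R))
E
```

```text
time_s: 11.35
position: [0.4951, -0.0977, 0.3005]
tool_rot: [[-0.971, 0.24, -0.0], [0.24, 0.971, -0.001], [0.0, -0.001, -1.0]]
ft_force: [1.0, -0.0, -1.4]
grip_width: 0.0407
gripper_force: 41.0
time_s: 11.65
position: [0.4965, -0.0959, 0.3006]
tool_rot: [[-0.971, 0.24, -0.0], [0.24, 0.971, -0.001], [-0.0, -0.001, -1.0]]
ft_force: [0.0, 0.5, -1.8]
grip_width: 0.0412
gripper_force: 41.1
[ -24.3495   14.2755   69.9928   -0.0434   95.7137 -100.4848] [ 1.0262  0.0679 -0.542  -0.114   0.045  -0.0468] [ 0.0091  0.4955 -1.8398]
[[-0.0005, -0.0019, 0.1511], [-0.0003, 0.0001, 0.0002]]
```

```bash
python3 -m handwheel '[[[0,-0.002,0.06],[0,0,0]],[[0,-0.002,0.12],[0,0,0]],[[0,-0.002,0.18],[0,0,0]],[[0,-0.002,0.18],[0,0,0]],[[0,-0.002,0.18],[0,0,0]],[[0,-0.002,0.18],[0,0,0]]]'
python3 - <<'E'
from h import *
f=get_image("top");g=get_image("scene");np.savez("top5.npz",im=f[0],d=f[1]);np.savez("scene5.npz",im=g[0],d=g[1])
p=np.array([.4965,-.097,.15])
def pj(n,X):
    c=camera_params(n);q=c["K"]@(c["R"]@X+c["t"]);return q[:2]/q[2]
for n in("top","scene"):print(n,pj(n,p))
u,v=map(int,pj("scene",p));b=g[0][v-45:v+45,u-45:u+45,::-1];u,v=map(int,pj("top",p));a=f[0][v-45:v+45,u-45:u+45,::-1]
cv2.imwrite("pics/p5.png",np.hstack([cv2.resize(x,(400,400),interpolation=2) for x in(a,b)]))
E
```

```text
time_s: 12.25
position: [0.4974, -0.0978, 0.2127]
tool_rot: [[-0.971, 0.24, 0.003], [0.24, 0.971, -0.003], [-0.004, -0.002, -1.0]]
ft_force: [0.7, -0.3, -1.6]
grip_width: 0.0409
gripper_force: 41.1
top [296.3408 207.9808]
scene [228.0833 161.4229]
```

View pics/p5.png

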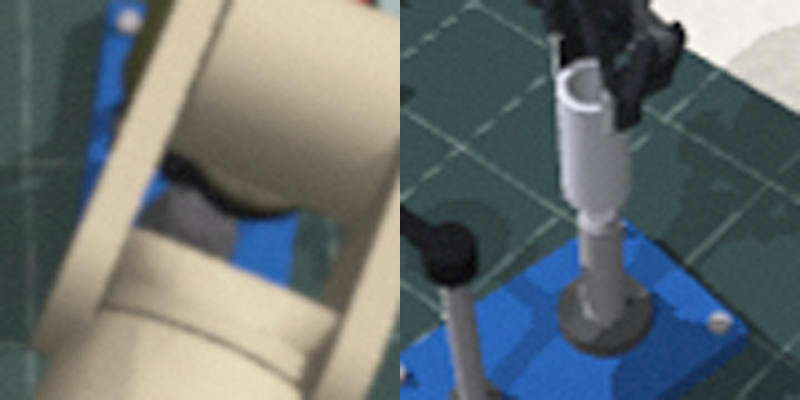

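The scene view shows the sleeve hanging straight above the shaft (lower end ~(597,205), shaft ~(600,235) in crop). Check the depth-wise alignment with circle fits of known radius.

```bash
python3 - <<'E'
from h import *
from scipy.optimize import least_squares
def fit(P,d,z0,z1,r):
    m=(d>0)&(P[...,2]>z0)&(P[...,2]<z1)&(np.hypot(P[...,0]-.497,P[...,1]+.097)<.026)
    q=P[m][:,:2];s=least_squares(lambda c:np.hypot(*(q-c).T)-r,[.497,-.097],loss="soft_l1",f_scale=.002)
    return m.sum(),s.x,np.sqrt(np.mean(s.fun**2))
f=np.load("scene5.npz");P=pts("scene",f["im"],f["d"])
for a in((.165,.185,.021),(.18,.205,.021),(.165,.205,.021),(.06,.09,.014),(.09,.13,.014),(.06,.13,.014)):print(a,fit(P,f["d"],*a))
f=np.load("scene2.npz");P=pts("scene",f["im"],f["d"]);print(fit(P,f["d"],.06,.13,.014))
s=observe();print(s["position"]+ -.0187*s["tool_rot"][:,2],s["tool_rot"][:,2])
E
```

```text
(0.165, 0.185, 0.021) (np.int64(66), array([ 0.4983, -0.0973]), np.float64(0.0009615832221242016))
(0.18, 0.205, 0.021) (np.int64(96), array([ 0.4984, -0.0972]), np.float64(0.0008602971114217218))
(0.165, 0.205, 0.021) (np.int64(144), array([ 0.4983, -0.0972]), np.float64(0.0009286303824551598))
(0.06, 0.09, 0.014) (np.int64(62), array([ 0.4954, -0.0986]), np.float64(0.0008908444271324953))
(0.09, 0.13, 0.014) (np.int64(86), array([ 0.4955, -0.0987]), np.float64(0.0009212700869366596))
(0.06, 0.13, 0.014) (np.int64(148), array([ 0.4954, -0.0987]), np.float64(0.0009097338672382848))
(np.int64(149), array([ 0.4954, -0.0986]), np.float64(0.0010572740638883102))
[ 0.4971 -0.098   0.2311] [ 0.0033 -0.0026 -1.    ]
```

```bash
python3 -m handwheel '[[[0.005,-0.0043,0],[0,0,0]],[[0.005,-0.0043,0.02],[0,0,0]],[[0.005,-0.0043,0.04],[0,0,0]],[[0.005,-0.0043,0.055],[0,0,0]],[[0.005,-0.0043,0.07],[0,0,0]],[[0.005,-0.0043,0.07],[0,0,0]],[[0.005,-0.0043,0.07],[0,0,0]]]'
```

```text
time_s: 13.05
position: [0.4937, -0.0996, 0.1759]
tool_rot: [[-0.971, 0.241, 0.001], [0.241, 0.971, -0.001], [-0.001, -0.001, -1.0]]
ft_force: [0.8, 0.0, -0.9]
grip_width: 0.0405
gripper_force: 41.1
```

```bash
python3 - <<'E'
from h import *
print(row([.4945,-.0993,.16],Rdown(166.1)))
E
```

```text
[[-0.0014, 0.001, 0.0318], [-0.0004, 0.0003, -0.0002]]
```

```bash
python3 -m handwheel '[[[-0.001,0,0.015],[0,0,0]],[[-0.001,0,0.03],[0,0,0]],[[-0.001,0,0.045],[0,0,0]],[[-0.001,0,0.06],[0,0,0]],[[-0.001,0,0.06],[0,0,0]],[[-0.001,0,0.06],[0,0,0]]]'
```

```text
time_s: 13.65
position: [0.4941, -0.0998, 0.1458]
tool_rot: [[-0.971, 0.241, 0.001], [0.241, 0.971, -0.001], [-0.001, -0.001, -1.0]]
ft_force: [0.1, -0.6, -0.1]
grip_width: 0.0408
gripper_force: 41.1
```

```bash
python3 -m handwheel '[[[0,0,0.015],[0,0,0]],[[0,0,0.03],[0,0,0]],[[0,0,0.045],[0,0,0]],[[0,0,0.06],[0,0,0]],[[0,0,0.075],[0,0,0]],[[0,0,0.09],[0,0,0]],[[0,0,0.105],[0,0,0]],[[0,0,0.105],[0,0,0]],[[0,0,0.105],[0,0,0]]]'
```

```text
time_s: 14.55
position: [0.4942, -0.0999, 0.0934]
tool_rot: [[-0.971, 0.241, 0.001], [0.241, 0.971, -0.002], [-0.001, -0.001, -1.0]]
ft_force: [0.4, -0.3, -1.1]
grip_width: 0.0408
gripper_force: 41.1
```

Now in 2 mm steps until contact.

```bash
python3 -m handwheel '[[[0,0,0.004],[0,0,0]],[[0,0,0.008],[0,0,0]],[[0,0,0.008],[0,0,0]],[[0,0,0.008],[0,0,0]]]'; python3 -m handwheel '[[[0,0,0.004],[0,0,0]],[[0,0,0.004],[0,0,0]],[[0,0,0.004],[0,0,0]]]'; python3 -m handwheel '[[[0,0,0.003],[0,0,0]],[[0,0,0.003],[0,0,0]],[[0,0,0.003],[0,0,0]]]'
```

```text
time_s: 14.95
position: [0.4942, -0.0998, 0.0895]
tool_rot: [[-0.971, 0.241, 0.001], [0.241, 0.971, -0.002], [-0.001, -0.001, -1.0]]
ft_force: [-0.3, -0.2, -1.2]
grip_width: 0.0408
gripper_force: 41.1
time_s: 15.25
position: [0.4942, -0.0999, 0.0874]
tool_rot: [[-0.971, 0.241, 0.001], [0.241, 0.971, -0.002], [-0.001, -0.001, -1.0]]
ft_force: [-0.1, 0.1, -0.9]
grip_width: 0.0407
gripper_force: 41.1
time_s: 15.55
position: [0.4948, -0.1001, 0.0871]
tool_rot: [[-0.971, 0.241, 0.003], [0.241, 0.971, -0.003], [-0.004, -0.002, -1.0]]
ft_force: [-1.3, -0.1, 9.7]
grip_width: 0.041
gripper_force: 42.0
```

Contact at TCP 0.087 (expected 0.086) with 10 N: seated. Release and withdraw straight up.

```bash
python3 -m handwheel '[[[0,0,0],[0,0,0]],[[0,0,0],[0,0,0]],[[0,0,0],[0,0,0]],[[0,0,0],[0,0,0]],[[0,0,0],[0,0,0]],[[0,0,0],[0,0,0]],[[0,0,0],[0,0,0]]]' 1
python3 -m handwheel '[[[0,0,-0.03],[0,0,0]],[[0,0,-0.08],[0,0,0]],[[0,0,-0.15],[0,0,0]],[[0,0,-0.23],[0,0,0]],[[0,0,-0.31],[0,0,0]],[[0.15,0.05,-0.4],[0,0,0]],[[0.25,0.1,-0.4],[0,0,0]],[[0.3,0.15,-0.4],[0,0,0]],[[0.3,0.15,-0.4],[0,0,0]],[[0.3,0.15,-0.4],[0,0,0]]]'
python3 - <<'E'
from h import *
g=get_image("scene");f=get_image("top")
P=pts("scene",*g);m=(np.hypot(P[...,0]-.497,P[...,1]+.097)<.026)&(P[...,2]>.1)&(P[...,2]<.15);print(m.sum(),P[m][:,2].max(),np.percentile(P[m][:,2],[50,80,90]))
cv2.imwrite("pics/p6.png",np.hstack([cv2.resize(g[0][100:300,150:350,::-1],(400,400),interpolation=2),cv2.resize(f[0][110:260,130:350,::-1],(400,273))[:, :] if 0 else cv2.resize(f[0][110:310,130:330,::-1],(400,400))]))
s=observe();print(s["position"],s["qvel"])
E
```

```text
time_s: 16.25
position: [0.4942, -0.0999, 0.0859]
tool_rot: [[-0.971, 0.241, 0.001], [0.241, 0.971, -0.002], [-0.001, -0.001, -1.0]]
ft_force: [0.8, 0.5, -0.0]
grip_width: 0.0853
gripper_force: 0.0
time_s: 17.25
position: [0.3646, 0.0112, 0.2867]
tool_rot: [[-0.971, 0.238, 0.003], [0.238, 0.971, -0.002], [-0.003, -0.001, -1.0]]
ft_force: [0.2, 0.8, -0.4]
grip_width: 0.0854
gripper_force: 0.0
225 0.14331469466707886 [0.1291 0.1372 0.1396]
[0.3666 0.0094 0.2859] [-1.0414  1.8102 -0.7323 -0.0672 -0.0377 -0.057 ]
```

View pics/p6.png

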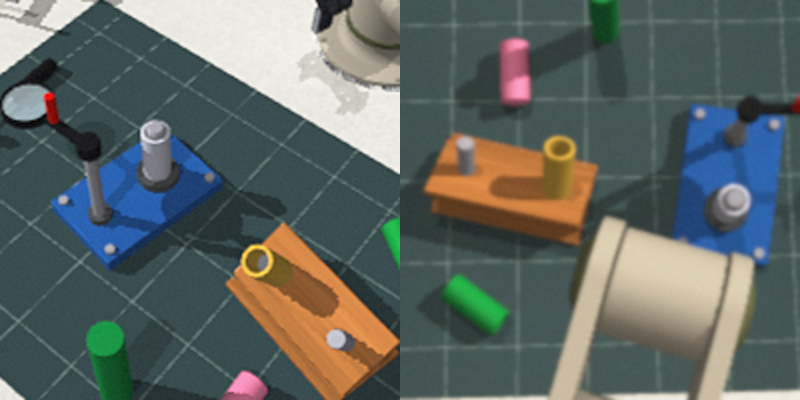

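The sleeve sits on the collar at (155,150), with the shaft top showing about 10 mm above its rim (rim median 0.129). The magnifier is aside at (50,108), the brass sleeve is still on its peg, and the arm is clear.

```bash
python3 -m handwheel '[[[0,0,0],[0,0,0]],[[0,0,0],[0,0,0]],[[0,0,0],[0,0,0]]]' >/dev/null; python3 -c "from rig import *;print(close_job())"
```

```text
the job is handed in; nothing more can be done
None
```

The magnifier is swung about 99° aside, the silver sleeve is seated on the dark collar and released, nothing else on the bench was touched, and the job was handed in at about 17.6 s.

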